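# Roll the dowel to the drill line

## Robot

A 6-joint arm with a two-finger parallel gripper is mounted at the origin on the work surface. World frame = base frame: x ahead of the robot, y to its left, z up, the work surface at z = 0. Lengths are in mm, angles in rad, forces in N, time in s.
With the tool pointing down it reaches from about 350 to 975 mm from the base axis. Payload 7.1 kg.
Tool frame: the origin (TCP) lies midway between the tips of the shut fingers; the grasp point (between the pads) lies 19 mm behind it (ctrl.tcp_to_grasp is the distance from the TCP to the grasp point, in mm); z points along the fingers, y is the line along which they close (so a half turn about z gives the same grasp; the last joint's range is limited). The gripper opens to 88 mm and grips with 3 to 60 N. Pads are 20 mm wide; open, the fingers measure 115 mm over their backs; the gripper's body (75 mm by 178 mm) begins 61 mm behind the grasp point.
Start: joints at [1.304, 0.423, 1.63, -0, 1.089, -0.019], TCP at [153.263, 605.9, 222.675] pointing down, gripper open.
Joint ranges: [-3, 3], [-0.9, 2.11], [0.09, 2.58], [-1.31, 4.45], [0.11, 2.69], [-2.54, 2.54]. Speed limits (rad/s): [2.39, 2.39, 3.01, 3.14, 3.14, 3.14].

## Interface

Orientations are given as a rotation vector (axis times angle).
In Python, from workcell import get_obs, cams, ticket, boxes_of, ctrl gives the robot as it stands.
- The arm moves only by the shell command python3 -m creep 'ROWS' [OPENING]. ROWS is JSON, one flat list of numbers, 4 for each row, row after row: the shift along the world's x, y, z in m, then the turn about the world's z in rad. In form: [tx, ty, tz, spin, tx, ty, tz, spin, ...]. A call has 1 to 10 rows; each row is the pose to reach, as a shift and turn from the pose commanded when the call began; what a row does not reach only later rows make up. A row lasts 1/12 s, in which the tool goes at most 41.7 mm and 7.16 degrees, less where a joint would pass 70% of its speed; a pose out of reach is approached as far as the arm can. A call with a gripper value outside its range is refused whole. OPENING is the opening, from 0 (shut) to 1 (fully open), set as the call begins (- or left out, the last holds). The fingers move at their own pace and stop on an object; the grip force is fixed at half the most. Time passes only in rows, so rows that repeat a pose let the fingers close. It gives the time, the measured TCP pose, the force, the opening and the grip force at its end, in the units of the state.
- get_obs(): the state, without advancing time (a new reading comes with each control period).
- cams.get_image(name): name is "side" or "top" or "wrist"; returns (picture, depth): 480x640x3 uint8, red, green, blue; 480x640 float32, mm along the optical axis (not along the pixel's ray), 0 where there is no reading.
- cams.get_calibration(name): a dict with "mtx" (3x3 intrinsics, pixels), "R" (3x3) and "t" (3): a world point X has camera coordinates R X + t; the wrist camera has in their place "mount" (4x4, takes a point from camera to tool coordinates, whose origin is the TCP and whose axes are the flange's). Camera axes: x right, y down, z forward; pixel columns grow to the right and rows downward; lengths in mm; the calibration is good to about 2 mm. A picture is of the moment at which its call begins: read the wrist's pose just before it. get_calibration takes no time and is no camera call.
- ticket.close_job(): hands the job in; it is judged then, once.
Trained networks look in the newest picture that a camera, given by its name, has taken for a name from the list of things; names that differ only in an ending like _2 or _b are one class to them, and where a whole thing is asked for, a point or a joint stands for the part that bears it (a point fixed in the world has none). Each returns a list of dicts, best first, with "score" (0 to 1); they miss things now and then, are a little off and sometimes report something else, mostly with a low value. They report only what shows in the picture. A call takes as long as a camera call. They do not tell look-alikes from the thing itself.
- boxes_of(camera, target): "centre" ([column, row] in pixels, amid what is visible of it).
The state is a dict: "t": time; "qpos": joint angles; "qvel": joint speeds; "joint_torque": joint torques, N m; "ee_pos": TCP position; "orientation": TCP orientation; "ft_force": force on the tool from outside, world axes, zero at the start; "moment": the same for the moment, N m; "width": finger opening in mm; "grasp_force": force on a finger pad.
Only numpy, scipy, OpenCV 4.12 (cv2) and the standard library are available. Lean on these libraries where they do the work, as an engineer would, in place of code of your own. Each camera call takes 0.05 s, during which the arm holds its last target. There are 200 camera calls.

## Task

Roll the thick wooden dowel along the lane of the drilling jig by pushing on its top with the fingertips, until it lies right over the yellow drill line, level with the two red pointers, and leave it at rest there. It must really roll rather than be dragged: touch only its upper half, never grip it or lift it, and leave the jar, the tape and the screwdriver where they are.

Things in the scene. Friction and masses are not known exactly. Their poses are not given: they have to be found in the camera images.
- dowel: A solid wooden dowel, 60 mm in diameter, 140 mm long, 0.2 to 0.4 kg, lying across the lane. Origin at its centre, on the axis (50 mm above the table; top at 80 mm). x runs along it; y and z turn as it rolls. A fingertip on its top grips by friction when pressed with a few newtons, and the dowel then travels half as far as the fingertip. Rolled slowly, it stops within a few mm when let go.
- red_stripe (a point): The middle of a red stripe, 6 mm wide, painted along the whole length of the dowel's side, 30 mm from the axis. It is uppermost at the start and turns with the dowel.
- jig: The drilling jig, fixed: a plywood board 200 mm (x) by 460 mm (y), origin at the centre of its underside on the table. A flat black rubber lane, 150 mm wide, 420 mm long, 20 mm above the table, runs along its y axis through the middle, between wooden side rails and end stops whose tops are 30 mm above the table.
- drill_line: Fixed: a flat yellow stripe, 8 mm wide, across the lane, with a red pointer block outside either rail (tops 38 mm above the table) that shows it when the dowel covers it. Origin at the stripe's middle, on the lane's surface and centre line, 20 mm above the table; x along the stripe, y along the lane. It lies 90 to 180 mm from the dowel's start, on either side.
- jar: A closed jar, 64 mm in diameter and 85 mm high, standing on the table on the robot's side of the jig; origin at the centre of its underside. Leave it alone.
- tape_roll: A roll of blue tape, 90 mm in diameter and 25 mm high, lying flat on the table beyond the jig; origin at the centre of its underside. Leave it alone.
- screwdriver: A screwdriver with an orange handle lying on the table beyond the jig; it is a bystander to be left alone. Its x axis runs along it from handle to tip.
Not all that is in view belongs to the job. Of the things like the dowel, leave any that is grey or pink; of the rest the smaller one is meant.

How it is judged:
By the outcome, as a careful person would: the job done as asked, in the order asked, and still so for the second after the job is handed in, with the robot touching nothing.
It also fails if it takes over 64 s, if anything falls off the work surface, if the arm or the gripper's body presses on something with over 40 N, if the wrist force passes 120 N, or if a joint passes its speed limit or range.

## Working session

There is one attempt and no reset: what is moved stays moved. The work goes in short steps, Python scripts to look and compute and a shell command to move; the robot and the scene stay as the last step left them, time stands still between calls to the robot, and variables do not carry over. Pictures are saved under pics/ and viewed, at most 10 in all, crops included, and the job is handed in when it is done.

```bash
mkdir -p pics; cat > h.py <<'E'
import numpy as np, cv2
from workcell import get_obs, cams, ticket, boxes_of, ctrl
def w(name,px,dep,r=2):
    c=cams.get_calibration(name);u,v=px
    p=dep[int(v)-r:int(v)+r+1,int(u)-r:int(u)+r+1];d=np.median(p[p>0])
    x=np.linalg.inv(c["mtx"])@[u,v,1]*d
    return np.array(c["R"]).T@(x-np.array(c["t"]).ravel())
E
python3 - <<'E'
from h import *
o=get_obs();print(o["t"],o["ee_pos"],o["orientation"],o["ft_force"],o["width"])
out=[]
for n in["top","side"]:
    im,d=cams.get_image(n);np.save(f"{n}.npy",d);cv2.imwrite(f"pics/{n}0.png",im[:,:,::-1])
    for t in["dowel","red_stripe","drill_line","jig","jar","tape_roll","screwdriver"]:
        for b in boxes_of(n,t)[:5]:
            try: print(n,t,round(b["score"],2),np.round(b["centre"]),np.round(w(n,b["centre"],d)))
            except Exception as e: print(n,t,b,e)
print(get_obs()["t"])
E
```

```text
0.0 [153.11694699 605.36966737 221.91014348] [-3.88166038e-01 -3.11731400e+00  2.39411211e-03] [-0.14632535 -0.51197     0.39551396] 87.73295464062211
top dowel 0.92 [451. 228.] [ 587. -350.   77.]
top dowel 0.89 [210. 359.] [300. 170.  79.]
top dowel 0.84 [329. 210.] [625. -80.  79.]
top dowel 0.67 [417. 341.] [ 339. -279.   59.]
top red_stripe 0.89 [419. 336.] [ 350. -282.   58.]
top red_stripe 0.88 [211. 361.] [295. 168.  80.]
top red_stripe 0.77 [332. 212.] [620. -88.  79.]
top red_stripe 0.76 [453. 232.] [ 579. -354.   77.]
top drill_line 0.72 [255. 230.] [584.  88.  20.]
top jig 0.67 [278. 228.] [588.  35.  20.]
top jar 0.82 [333. 284.] [463. -92.  84.]
top tape_roll 0.59 [320. 130.] [824. -60.   6.]
top screwdriver 0.65 [258. 164.] [735.  84.  25.]
side dowel 0.95 [263. 270.] [616. -62.  68.]
side dowel 0.93 [480. 411.] [302. 203.  78.]
side dowel 0.83 [288. 187.] [ 588. -313.   62.]
side dowel 0.8 [410. 210.] [ 345. -246.   55.]
side red_stripe 0.95 [287. 184.] [ 591. -317.   66.]
side red_stripe 0.86 [263. 267.] [614. -66.  72.]
side red_stripe 0.62 [410. 213.] [ 345. -238.   54.]
side red_stripe 0.62 [476. 414.] [309. 209.  78.]
side drill_line 0.96 [277. 356.] [583.  80.  19.]
side jig 0.97 [281. 376.] [574. 115.  19.]
side jar 0.86 [356. 270.] [456. -67.  67.]
side tape_roll 0.63 [167. 292.] [797. -74.  -2.]
side tape_roll 0.17 [277. 357.] [583.  81.  19.]
side screwdriver 0.58 [177. 375.] [731. 118.  23.]
0.8
```

View pics/top0.png

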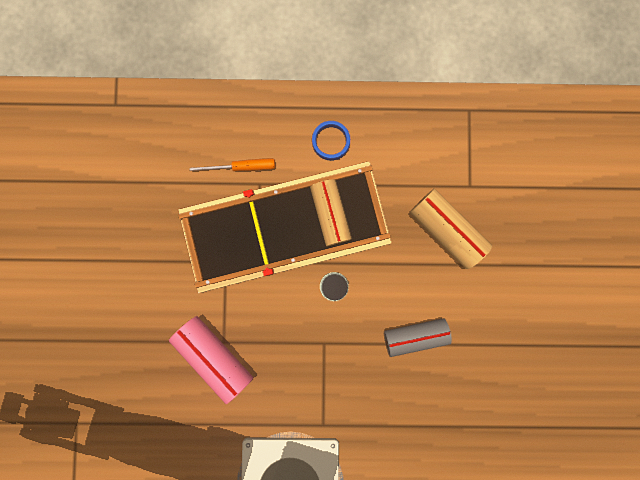

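View pics/side0.png

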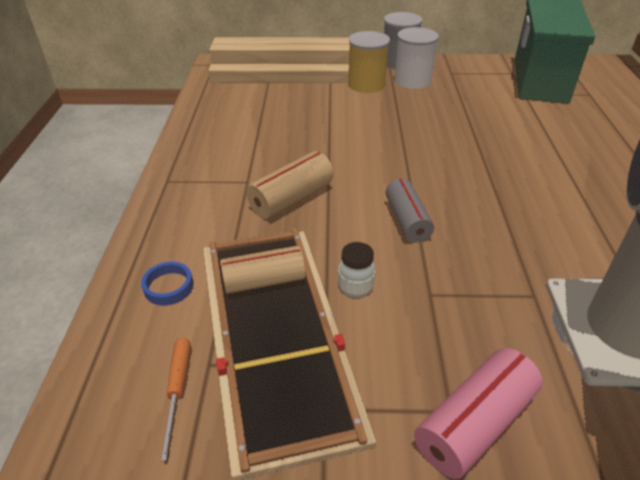

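The candidates in the top view are the wooden dowel in the jig lane (329,210), a larger loose wooden one (451,228), a grey one (417,341) and a pink one (210,359). Grey and pink are excluded, and the smaller of the two wooden ones is the one in the lane, so that is the one meant. The yellow line runs (252,202)–(267,265), between red pointers at (248,193) and (267,271).

```bash
cat > m.py <<'E'
from h import *
def cloud(n,d):
    c=cams.get_calibration(n);v,u=np.mgrid[0:480,0:640]
    p=np.stack([u*d,v*d,d],-1).reshape(-1,3)@np.linalg.inv(c["mtx"]).T
    return ((p-np.array(c["t"]).ravel())@np.array(c["R"])).reshape(480,640,3)
def ax(P):
    m=P.mean(0);q=np.linalg.svd(P-m,full_matrices=False)[2][0];return m,q*np.sign(q[0]),np.ptp((P-m)@q)
def meas(n,im,d,box):
    C=cloud(n,d);hsv=cv2.cvtColor(im,cv2.COLOR_RGB2HSV);h,s,v=[hsv[...,i].astype(int) for i in range(3)]
    near=(C[...,0]>480)&(C[...,0]<720)&(C[...,1]>-200)&(C[...,1]<320)&(d>0)
    Y=C[near&(h>24)&(h<36)&(s>150)&(v>120)&(abs(C[...,2]-20)<6)]
    W=near&(C[...,2]>45)&(np.hypot(C[...,0]-box[0],C[...,1]-box[1])<85)
    D=C[W&(C[...,2]>65)]
    S=C[W&((h<8)|(h>172))&(s>150)]
    return Y,D,S
E
python3 - <<'E'
from m import *
im=cv2.imread("pics/top0.png")[:,:,::-1].copy();d=np.load("top.npy")
Y,D,S=meas("top",im,d,(620,-84))
for k,P in zip("YDS",(Y,D,S)):
    if len(P)>5:
        m,q,l=ax(P);print(k,len(P),m.round(1),q.round(3),round(l),np.degrees(np.arctan2(q[1],q[0])).round(1),P[:,2].max().round(1))
my,qy,_=ax(Y);n=np.array([-qy[1],qy[0]]);
print("dist line-dowel along lane",((D.mean(0)-my)[:2]@n/np.hypot(*n)).round(1),"stripe",((S.mean(0)-my)[:2]@n).round(1))
c=cv2.resize(im[150:310,160:500],(680,320));cv2.imwrite("pics/crop.png",c[:,:,::-1])
E
```

```text
Y 226 [575.6  79.7  20.2] [0.965 0.263 0.003] 148 15.3 25.5
D 1449 [621.4 -84.1  75.4] [0.961 0.275 0.001] 140 16.0 84.6
S 138 [622.4 -85.1  80.1] [ 0.961  0.276 -0.007] 134 16.0 84.6
dist line-dowel along lane -170.1 stripe -171.3
```

View pics/crop.png

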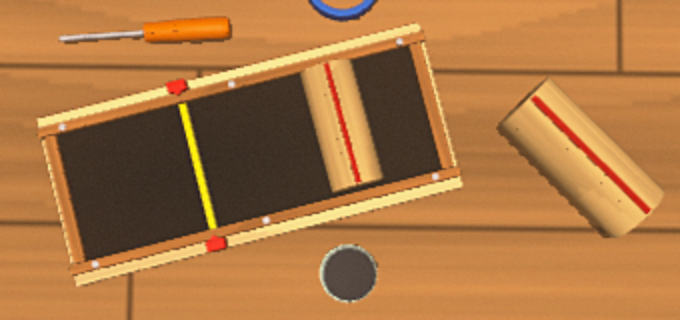

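The crop confirms it: the wooden dowel in the lane is at crop (340,125), and the larger loose one is at (580,155). It needs to travel 170 mm along (-0.267, 0.964). I'll move to its back edge with the fingers shut and the closing line along the lane.

```bash
python3 -m creep '[0.471,-0.700,0,0.518,0.471,-0.700,0,0.518,0.471,-0.700,0,0.518,0.471,-0.700,0,0.518,0.471,-0.700,0,0.518,0.471,-0.700,0,0.518,0.471,-0.700,0,0.518,0.471,-0.700,0,0.518,0.471,-0.700,0,0.518,0.471,-0.700,0,0.518]' 0
```

```text
t: 1.63
ee_pos: [385.1, 260.9, 223.0]
orientation: [-0.423, 3.112, 0.001]
ft_force: [0.7, 0.4, -0.4]
width: 24.5
grasp_force: 0.0
```

```bash
python3 -m creep '[0.239,-0.356,-0.08,0,0.239,-0.356,-0.08,0,0.239,-0.356,-0.08,0,0.239,-0.356,-0.08,0,0.239,-0.356,-0.08,0,0.239,-0.356,-0.08,0,0.239,-0.356,-0.08,0,0.239,-0.356,-0.08,0,0.239,-0.356,-0.08,0,0.239,-0.356,-0.08,0]'; python3 - <<'E'
from h import *
o=get_obs();print(o["ee_pos"],o["qpos"].round(2) if hasattr(o["qpos"],"round") else o["qpos"])
im,d=cams.get_image("wrist");cv2.imwrite("pics/w1.png",im[:,:,::-1]);print(cams.get_calibration("wrist"))
E
```

```text
t: 2.47
ee_pos: [613.5, -79.5, 145.9]
orientation: [-0.423, 3.113, -0.0]
ft_force: [0.5, 1.0, 0.3]
width: 0.7
grasp_force: 0.0
[613.51019507 -79.46015308 145.93723338] [-0.15  0.51  1.7   0.    0.94 -1.99]
{'mtx': array([[334.60427041,   0.        , 318.29032538],
       [  0.        , 334.60427041, 235.65326443],
       [  0.        ,   0.        ,   1.        ]]), 'mount': array([[ 3.27355684e-05, -9.60292050e-01, -2.78996736e-01,
         7.60510901e+01],
       [ 9.99999941e-01, -6.38086829e-05,  3.36959273e-04,
         4.89074405e-01],
       [-3.41381725e-04, -2.78996730e-01,  9.60291991e-01,
        -1.61334653e+02],
       [ 0.00000000e+00,  0.00000000e+00,  0.00000000e+00,
         1.00000000e+00]])}
```

View pics/w1.png

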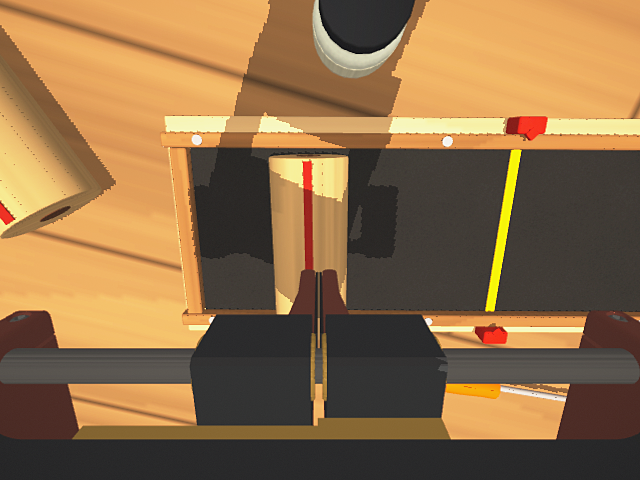

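The wrist view shows the dowel square in the lane, with its stripe at column 308. The yellow line is at columns 490–515, and the shut fingertips are over the dowel near (318,275). I'll refine the line and dowel positions from this view.

```bash
cat > wm.py <<'E'
from m import *
from scipy.spatial.transform import Rotation as R
def wristpose():
    n=np.array([-0.267,0.964]);
    o=get_obs();im,d=cams.get_image("wrist")
    c=cams.get_calibration("wrist");v,u=np.mgrid[0:480,0:640]
    p=np.stack([u*d,v*d,d],-1).reshape(-1,3)@np.linalg.inv(c["mtx"]).T
    M=np.array(c["mount"]);p=p@M[:3,:3].T+M[:3,3]
    C=(p@R.from_rotvec(o["orientation"]).as_matrix().T+o["ee_pos"]).reshape(480,640,3)
    hsv=cv2.cvtColor(im,cv2.COLOR_RGB2HSV).astype(int);h,s,vv=[hsv[...,i] for i in range(3)]
    row=(np.arange(480)<310)[:,None]&(d>0)
    Y=C[row&(h>24)&(h<36)&(s>150)&(vv>120)&(abs(C[...,2]-20)<8)&(d<400)]
    rel=C[...,:2]-np.array([575.6,79.7]);a=rel@n;x=rel@np.array([.964,.267])
    lane=row&(abs(x)<70)&(abs(a)<210)&(C[...,2]>40)&(C[...,2]<90)&(s>60)
    return o,im,C,Y,C[lane],a[lane],x[lane],n,C[lane&((h<8)|(h>172))&(s>150)]
def report():
    o,im,C,Y,D,a,x,n,S=wristpose()
    ref=np.array([575.6,79.7])
    f=lambda P:((P[:,:2]-ref)@n)
    print("t",o["t"],"tcp",np.round(o["ee_pos"],1),"F",np.round(o["ft_force"],1),"tcp along",round((o["ee_pos"][:2]-ref)@n,1))
    if len(Y)>30: print("line along",f(Y).mean().round(1),"x range",((Y[:,:2]-ref)@[.964,.267]).min().round(),((Y[:,:2]-ref)@[.964,.267]).max().round(),len(Y),"z",Y[:,2].mean().round(1))
    T=D[:,2]
    # circle fit of cylinder section, R=30
    from scipy.optimize import least_squares
    r=least_squares(lambda q:np.hypot(a-q[0]-q[2]*x,T-q[1])-30,[np.median(a),50,0],loss="soft_l1").x
    print("dowel axis along",r[0].round(1),"z",r[1].round(1),"skew deg",np.degrees(r[2]).round(2),"x mid",(x.min()+x.max())/2,len(D),"zmax",np.percentile(T,98).round(1))
    if len(S)>5: print("stripe along",f(S).mean().round(1),S[:,2].mean().round(1))
    return im
if __name__=="__main__": report()
E
python3 wm.py
```

```text
t 2.5167 tcp [617.3 -84.9 145. ] F [ 2.8 -3.3  0.4] tcp along -169.8
line along 1.3 x range -73.0 76.0 1472 z 19.9
dowel axis along -169.9 z 49.0 skew deg 0.45 x mid -7.0075728033247735 10095 zmax 80.1
stripe along -170.3 79.5
```

```bash
python3 -m creep '[0,0,-0.025,0,0,0,-0.05,0,0,0,-0.055,0,0,0,-0.055,0]'
```

```text
t: 2.9
ee_pos: [610.9, -76.8, 89.6]
orientation: [0.423, -3.109, -0.002]
ft_force: [-0.3, -0.2, -0.4]
width: 0.3
grasp_force: 0.0
```

```bash
python3 -m creep '[0.013,-0.018,0,0,0.013,-0.018,0,0,0.013,-0.018,-0.006,0,0.013,-0.018,-0.009,0,0.013,-0.018,-0.009,0]'; python3 wm.py
```

```text
t: 3.32
ee_pos: [624.7, -94.6, 81.9]
orientation: [0.424, -3.112, -0.001]
ft_force: [0.4, -0.4, -0.0]
width: 0.0
grasp_force: 0.0
t 3.3167 tcp [624.7 -94.6  81.9] F [ 0.4 -0.4 -0. ] tcp along -181.2
line along 1.3 x range -73.0 47.0 1999 z 19.9
dowel axis along -170.0 z 49.0 skew deg 0.4 x mid -20.888211065797496 14656 zmax 80.6
stripe along -170.3 79.5
```

Now a gentle press.

```bash
python3 -m creep '[0,0,-0.001,0,0,0,-0.002,0,0,0,-0.003,0,0,0,-0.003,0]'
```

```text
t: 3.7
ee_pos: [625.7, -95.4, 79.5]
orientation: [-0.423, 3.113, -0.0]
ft_force: [0.2, -0.1, 3.3]
width: 0.2
grasp_force: 1.4
```

```bash
python3 -m creep '[0,0,-0.001,0,-0.0013,0.0048,-0.001,0,-0.0026,0.0095,-0.001,0,-0.0039,0.0142,-0.001,0,-0.0052,0.019,-0.001,0,-0.0065,0.0238,-0.001,0,-0.0078,0.0285,-0.001,0,-0.0091,0.0332,-0.001,0,-0.0104,0.038,-0.001,0,-0.0117,0.0425,-0.001,0]'; python3 wm.py
```

```text
t: 4.53
ee_pos: [614.3, -52.8, 79.3]
orientation: [-0.423, 3.112, -0.001]
ft_force: [-1.8, 0.3, 5.4]
width: 0.6
grasp_force: 3.0
t 4.5333 tcp [614.3 -52.8  79.3] F [-1.8  0.3  5.4] tcp along -138.1
line along 1.2 x range -73.0 47.0 2050 z 19.9
dowel axis along -147.8 z 49.0 skew deg 0.48 x mid -22.049894673378137 15146 zmax 80.3
stripe along -128.2 72.0
```

```bash
python3 -m creep '[0,0,0.008,0,0.001,-0.004,0.008,0,0.006,-0.0215,0.008,0,0.006,-0.0215,0.008,0,0.006,-0.0215,0.003,0,0.006,-0.0215,0.001,0,0.006,-0.0215,0,0,0.006,-0.0215,0,0]'
python3 -m creep '[-0.0013,0.0048,0,0,-0.0026,0.0095,0,0,-0.0039,0.0142,0,0,-0.0052,0.019,0,0,-0.0065,0.0238,0,0,-0.0078,0.0285,0,0,-0.0091,0.0332,0,0,-0.0104,0.038,0,0,-0.0117,0.0425,0,0,-0.0120,0.0435,0,0]'; python3 wm.py
```

```text
t: 5.25
ee_pos: [620.0, -74.6, 79.2]
orientation: [-0.424, 3.113, -0.001]
ft_force: [-3.6, -2.9, 11.5]
width: 0.4
grasp_force: 6.0
t: 6.08
ee_pos: [607.8, -29.9, 79.0]
orientation: [-0.424, 3.112, 0.0]
ft_force: [-1.5, -0.2, 9.3]
width: 0.8
grasp_force: 4.7
t 6.0833 tcp [607.8 -29.9  79. ] F [-1.5 -0.2  9.3] tcp along -114.2
line along 1.3 x range -73.0 46.0 1990 z 19.9
dowel axis along -124.0 z 49.0 skew deg 0.52 x mid -21.168597823410238 15340 zmax 80.5
stripe along -94.5 53.4
```

```bash
python3 -m creep '[0,0,0.008,0,0.001,-0.004,0.008,0,0.0055,-0.0215,0.008,0,0.0055,-0.0215,0.008,0,0.0055,-0.0215,0.003,0,0.0055,-0.0215,0.001,0,0.0055,-0.0215,0.0005,0,0.0055,-0.0215,0.0005,0]'
python3 -m creep '[-0.0013,0.0048,0,0,-0.0026,0.0095,0,0,-0.0039,0.0142,0,0,-0.0052,0.019,0,0,-0.0065,0.0238,0,0,-0.0078,0.0285,0,0,-0.0091,0.0332,0,0,-0.0104,0.038,0,0,-0.0117,0.0425,0,0,-0.0120,0.0435,0,0]'; python3 wm.py
python3 -m creep '[0,0,0.008,0,0.001,-0.004,0.008,0,0.0055,-0.0215,0.008,0,0.0055,-0.0215,0.008,0,0.0055,-0.0215,0.003,0,0.0055,-0.0215,0.001,0,0.0055,-0.0215,0.0003,0,0.0055,-0.0215,0.0003,0]'
python3 -m creep '[-0.0013,0.0048,0,0,-0.0026,0.0095,0,0,-0.0039,0.0142,0,0,-0.0052,0.019,0,0,-0.0065,0.0238,0,0,-0.0078,0.0285,0,0,-0.0091,0.0332,0,0,-0.0104,0.038,0,0,-0.0117,0.0425,0,0,-0.0120,0.0435,0,0]'; python3 wm.py
```

```text
t: 6.8
ee_pos: [613.3, -52.3, 79.2]
orientation: [0.423, -3.113, 0.001]
ft_force: [-3.2, -1.9, 9.4]
width: 0.2
grasp_force: 4.6
t: 7.63
ee_pos: [601.1, -7.7, 79.2]
orientation: [-0.424, 3.113, 0.0]
ft_force: [-1.1, 0.5, 7.7]
width: 0.4
grasp_force: 3.9
t 7.6333 tcp [601.1  -7.7  79.2] F [-1.1  0.5  7.7] tcp along -91.1
line along 1.4 x range -73.0 46.0 1979 z 19.9
dowel axis along -100.5 z 49.0 skew deg 0.53 x mid -21.791990659102787 14989 zmax 80.4
t: 8.35
ee_pos: [606.6, -30.3, 79.2]
orientation: [0.424, -3.112, 0.0]
ft_force: [-1.0, -1.1, 6.6]
width: 0.8
grasp_force: 3.4
t: 9.18
ee_pos: [594.4, 14.2, 79.4]
orientation: [0.424, -3.113, -0.0]
ft_force: [-2.1, 1.0, 7.0]
width: 0.5
grasp_force: 3.4
t 9.1833 tcp [594.4  14.2  79.4] F [-2.1  1.   7. ] tcp along -68.2
line along 1.4 x range -73.0 45.0 973 z 19.9
dowel axis along -77.3 z 49.0 skew deg 0.54 x mid -22.03575143596504 14858 zmax 80.4
```

```bash
python3 -m creep '[0,0,0.008,0,0.001,-0.004,0.008,0,0.0057,-0.0212,0.008,0,0.0057,-0.0212,0.008,0,0.0057,-0.0212,0.003,0,0.0057,-0.0212,0.001,0,0.0057,-0.0212,0,0,0.0057,-0.0212,0,0]'
python3 -m creep '[-0.0013,0.0048,0,0,-0.0026,0.0095,0,0,-0.0039,0.0142,0,0,-0.0052,0.019,0,0,-0.0065,0.0238,0,0,-0.0078,0.0285,0,0,-0.0091,0.0332,0,0,-0.0104,0.038,0,0,-0.0117,0.0425,0,0,-0.0120,0.0435,0,0]'; python3 wm.py
python3 -m creep '[0,0,0.008,0,0.001,-0.004,0.008,0,0.0057,-0.0215,0.008,0,0.0057,-0.0215,0.008,0,0.0057,-0.0215,0.003,0,0.0057,-0.0215,0.001,0,0.0057,-0.0215,0,0,0.0057,-0.0215,0,0]'
python3 -m creep '[-0.0013,0.0048,0,0,-0.0026,0.0095,0,0,-0.0039,0.0142,0,0,-0.0052,0.019,0,0,-0.0065,0.0238,0,0,-0.0078,0.0285,0,0,-0.0091,0.0332,0,0,-0.0104,0.038,0,0,-0.0117,0.0425,0,0,-0.0120,0.0435,0,0]'; python3 wm.py
```

```text
t: 9.9
ee_pos: [600.3, -8.0, 79.2]
orientation: [0.424, -3.112, 0.0]
ft_force: [-1.7, -1.3, 5.4]
width: 0.4
grasp_force: 3.1
t: 10.73
ee_pos: [588.1, 36.5, 79.4]
orientation: [0.424, -3.113, -0.0]
ft_force: [-1.8, -0.0, 7.9]
width: 0.4
grasp_force: 3.3
t 10.7333 tcp [588.1  36.5  79.4] F [-1.8 -0.   7.9] tcp along -45.0
line along 1.1 x range -73.0 45.0 1120 z 19.9
dowel axis along -54.1 z 49.0 skew deg 0.53 x mid -22.72283689212116 14751 zmax 80.4
t: 11.45
ee_pos: [593.9, 14.0, 79.1]
orientation: [0.424, -3.112, 0.0]
ft_force: [-1.8, -1.4, 5.8]
width: 0.9
grasp_force: 2.8
t: 12.28
ee_pos: [581.9, 58.5, 79.5]
orientation: [0.424, -3.113, -0.0]
ft_force: [-2.2, -0.5, 6.3]
width: 0.4
grasp_force: 3.4
t 12.2833 tcp [581.9  58.5  79.5] F [-2.2 -0.5  6.3] tcp along -22.1
line along 3.9 x range 33.0 45.0 42 z 19.9
dowel axis along -30.9 z 49.0 skew deg 0.5 x mid -21.658913328629502 14754 zmax 80.5
```

```bash
python3 -m creep '[0,0,0.008,0,0.001,-0.004,0.008,0,0.0057,-0.0212,0.008,0,0.0057,-0.0212,0.008,0,0.0057,-0.0212,0.003,0,0.0057,-0.0212,0.001,0,0.0057,-0.0212,0,0,0.0057,-0.0212,0,0]'
python3 -m creep '[-0.0013,0.0048,0,0,-0.0026,0.0095,0,0,-0.0039,0.0142,0,0,-0.0052,0.019,0,0,-0.0065,0.0238,0,0,-0.0078,0.0285,0,0,-0.0091,0.0332,0,0,-0.0104,0.038,0,0,-0.0117,0.0425,0,0,-0.0117,0.0425,0,0]'; python3 wm.py
python3 -m creep '[0,0,0.008,0,0.001,-0.004,0.008,0,0.0048,-0.0172,0.008,0,0.0048,-0.0172,0.008,0,0.0048,-0.0172,0.003,0,0.0048,-0.0172,0.001,0,0.0048,-0.0172,0,0,0.0048,-0.0172,0,0]'
python3 - <<'E'
import wm,cv2
im=wm.report();cv2.imwrite("pics/w2.png",im[:,:,::-1])
E
```

```text
t: 13.0
ee_pos: [587.7, 36.4, 79.1]
orientation: [0.424, -3.112, 0.0]
ft_force: [-1.5, -1.5, 6.2]
width: 0.2
grasp_force: 2.8
t: 13.83
ee_pos: [575.9, 79.9, 79.5]
orientation: [0.425, -3.113, -0.0]
ft_force: [-1.8, 0.6, 7.0]
width: 0.4
grasp_force: 3.7
t 13.8333 tcp [575.9  79.9  79.5] F [-1.8  0.6  7. ] tcp along 0.1
dowel axis along -8.3 z 49.0 skew deg 0.5 x mid -22.696580199705444 14585 zmax 80.4
stripe along -31.7 68.5
t: 14.55
ee_pos: [581.1, 61.3, 79.1]
orientation: [0.423, -3.113, 0.0]
ft_force: [-1.7, -1.8, 6.3]
width: 0.6
grasp_force: 3.7
t 14.55 tcp [581.1  61.3  79.1] F [-1.7 -1.8  6.3] tcp along -19.2
dowel axis along -8.3 z 49.0 skew deg 0.42 x mid -21.677194501123168 14808 zmax 80.5
stripe along -31.8 68.4
```

View pics/w2.png

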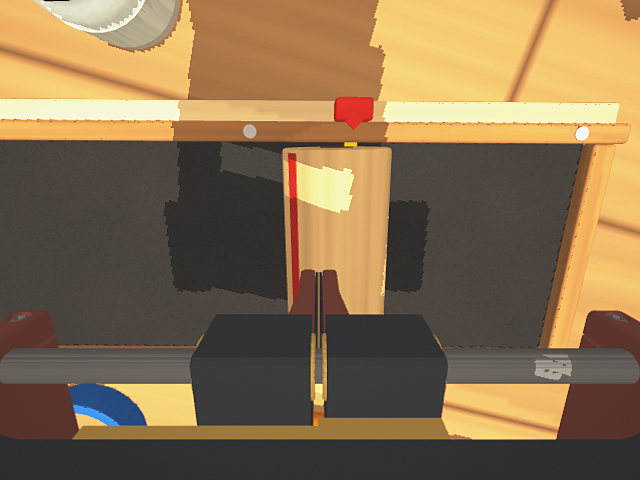

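The red pointer's tip is at column 353 and the dowel's middle is at about column 338, so it falls short by about 9.5 mm. I'll finish slowly.

```bash
python3 -m creep '[-0.0008,0.003,0,0,-0.0016,0.006,0,0,-0.0025,0.009,0,0,-0.0033,0.012,0,0,-0.004,0.0145,0,0,-0.0045,0.0165,0,0,-0.0049,0.0178,0,0,-0.005,0.0182,0,0,-0.005,0.0182,0,0,-0.005,0.0182,0,0]'; python3 wm.py
python3 -m creep '[0,0,0.003,0,0,0,0.01,0,0,0,0.03,0,0,0,0.065,0,0,0,0.1,0,0,0,0.13,0,0,0,0.13,0,0,0,0.13,0,0,0,0.13,0]'
python3 - <<'E'
import wm,cv2
im=wm.report();cv2.imwrite("pics/w3.png",im[:,:,::-1])
E
```

```text
t: 15.43
ee_pos: [576.1, 79.7, 80.2]
orientation: [0.423, -3.113, 0.0]
ft_force: [-5.4, -1.9, 16.1]
width: 0.2
grasp_force: 7.8
t 15.4333 tcp [576.1  79.7  80.2] F [-5.4 -1.9 16.1] tcp along -0.1
dowel axis along 1.4 z 49.1 skew deg 0.47 x mid -21.65565659222907 14648 zmax 80.4
stripe along -15.0 74.8
t: 16.23
ee_pos: [575.5, 79.7, 208.4]
orientation: [0.423, -3.112, -0.0]
ft_force: [-0.2, -0.3, -0.5]
width: 0.4
grasp_force: 0.0
t 16.2333 tcp [575.5  79.7 208.4] F [-0.2 -0.3 -0.5] tcp along 0.0
dowel axis along 1.6 z 49.1 skew deg 0.48 x mid -0.81885212181529 7950 zmax 79.8
stripe along -14.9 74.8
```

View pics/w3.png

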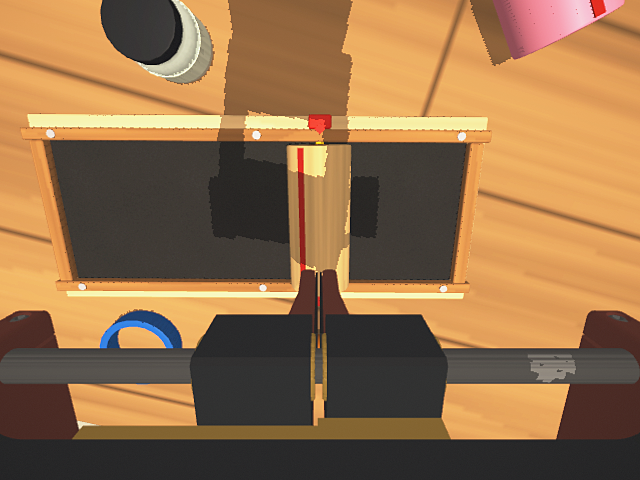

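The dowel spans columns 288–351, so its middle is at 319.5, and the pointer's tip is at column 319. It measures within about 0.3 mm of the line and is at rest.

```bash
python3 wm.py; python3 -c "
from workcell import ticket;print(ticket.close_job())"
```

```text
t 16.2833 tcp [575.1  79.6 207.7] F [-0.6 -0.  -0.5] tcp along 0.0
dowel axis along 1.6 z 49.0 skew deg 0.49 x mid -0.5557377032901911 7939 zmax 79.7
stripe along -14.9 74.8
the job is handed in; nothing more can be done
None
```

The dowel was rolled about 171 mm by its top and lies at rest over the drill line, about 0.3 mm off by the wrist camera and level with the pointer in view; the job was handed in at 16.3 s with the gripper clear, and no verdict came back.

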